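# Close up a returned water pump's clean-out cover

### The job

Tighten the three captive hand knobs on the pump's tilted clean-out cover, clockwise, each all the way to its end stop: the large knob first, then the other two one after the other going clockwise round the cover. Finish each knob before starting the next, leave all three fully home, and do not disturb the other things on the bench.

Things in the scene. Friction and masses are not known exactly. Their poses are not given: they have to be found in the camera images.
- pump: grey cast water-pump head fixed on a dark steel skid 260 x 220 mm; origin under the skid (20 mm in front of its middle), x to its back; its round clean-out cover faces up and leans 25 degrees towards the pump's front (-x)
- cover_mid (a point): middle of the round aluminium cover (208 mm across), on its outer face; z: out of the cover. The three knobs stand 120 degrees apart at 74 mm from here; a low brass plug here stands 15 mm proud. The cover does not turn, but it is clocked differently each time: the large knob may be high or off to either side
- knob_a_grip (a point): bar-shaped black plastic hand knob of a captive bolt; bar 70 mm long, 14 mm thick, 26 mm tall, its lower side 13 mm and its top 39 mm above the cover. This point lies on the knob's turning axis, 30 mm above the cover and 9 mm below the knob's top. z: out of the cover along the turning axis; x: along the bar; it turns with the knob. This is the large knob.
- knob_a (a joint): turn of the large knob in rad; grows clockwise as seen by someone looking at the cover (tightening); its end stop lies somewhere between 2.5 and 3.1, different for each knob, and has to be felt; starts loose, between 0 and 0.6; stays where it is left, turning torque about 0.12 N m
- knob_b_grip (a point): bar-shaped black plastic hand knob of a captive bolt; bar 46 mm long, 14 mm thick, 26 mm tall, its lower side 13 mm and its top 39 mm above the cover. This point lies on the knob's turning axis, 30 mm above the cover and 9 mm below the knob's top. z: out of the cover along the turning axis; x: along the bar; it turns with the knob. This is the first small (next clockwise from the large one) knob.
- knob_b (a joint): turn of the first small (next clockwise from the large one) knob in rad; grows clockwise as seen by someone looking at the cover (tightening); its end stop lies somewhere between 2.5 and 3.1, different for each knob, and has to be felt; starts loose, between 0 and 0.6; stays where it is left, turning torque about 0.12 N m
- knob_c_grip (a point): bar-shaped black plastic hand knob of a captive bolt; bar 46 mm long, 14 mm thick, 26 mm tall, its lower side 13 mm and its top 39 mm above the cover. This point lies on the knob's turning axis, 30 mm above the cover and 9 mm below the knob's top. z: out of the cover along the turning axis; x: along the bar; it turns with the knob. This is the second small (the last one going clockwise) knob.
- knob_c (a joint): turn of the second small (the last one going clockwise) knob in rad; grows clockwise as seen by someone looking at the cover (tightening); its end stop lies somewhere between 2.5 and 3.1, different for each knob, and has to be felt; starts loose, between 0 and 0.6; stays where it is left, turning torque about 0.12 N m
- wrench: steel open-ended wrench lying beside the pump; loose bystander, not to be moved
- coupling: aluminium hose coupling ring, 60 mm across, 30 mm tall, standing beside the pump; origin under its centre; loose bystander, not to be moved
- tape: roll of black tape, 100 mm across, 48 mm tall; loose bystander, not to be moved
- spray: grey spray can, 58 mm across, 150 mm tall; loose bystander, not to be moved
- jar: clear jar with steel lid, 70 mm across, 90 mm tall; loose bystander, not to be moved
- brush: hand brush lying on the bench; loose bystander, not to be moved
- driver: screwdriver lying on the bench; loose bystander, not to be moved

How it is judged:
On the way, in this order (a step that is already met when the one before it is completed fails the run):
1. the large knob is home at its stop, the other two not yet started (value of joint knob_a above 2.83 rad and not (value of joint knob_b above 1 rad) and not (value of joint knob_c above 1 rad)), for 0.2 s.
2. the next knob clockwise is home too, the last not yet started (value of joint knob_a above 2.83 rad and value of joint knob_b above 2.53 rad and not (value of joint knob_c above 1 rad)), for 0.2 s.
3. the last knob is home as well (value of joint knob_a above 2.83 rad and value of joint knob_b above 2.53 rad and value of joint knob_c above 2.68 rad), for 0.2 s.
At the end, for the whole second after the job is handed in: each knob is within 0.12 rad (about 7 degrees) of its own end stop and are at rest; every loose bystander is within 30 mm of where it started (all of step 3 and velocity of joint each of knob_a, knob_b, knob_c below 0.05 rad/s and distance of each of wrench, coupling, tape, spray, jar, brush, driver from where it was at the start of the episode below 0.03 m); the robot touches nothing.
It fails at once if a loose bystander is moved by more than 30 mm (distance of any of wrench, coupling, tape, spray, jar, brush, driver from where it was at the start of the episode above 0.03 m).
It also fails if it takes over 72 s, if anything falls off the work surface, if the arm or the gripper's body presses on something with over 40 N, if the wrist force passes 120 N, or if a joint passes its speed limit or range.

### The arm

A 6-joint arm with a two-finger parallel gripper is mounted at the origin on the work surface. World frame = base frame: x ahead of the robot, y to its left, z up, the work surface at z = 0. Lengths are in m, angles in rad, forces in N, time in s.
With the tool pointing down it reaches from about 0.425 to 0.925 m from the base axis. Payload 12.5 kg.
Tool frame: the origin (TCP) lies on the centre line of the jaws, within the pads' length; the fingertips stand 19 mm ahead of it and the grasp point (between the pads) is the TCP (bot.tip_reach is the distance from the TCP to the fingertips, in m); z points along the fingers, y is the line along which they close (so a half turn about z gives the same grasp; the last joint's range is limited). The gripper opens to 85 mm and grips with 20 to 120 N. Pads are 22 mm wide; open, the fingers measure 114 mm over their backs; the gripper's body (76 mm by 85 mm) begins 54 mm behind the grasp point. The pads swing forward as they close: fully open they stand 13 mm farther back than shut.
Start: joints at [1.008, 0.491, 1.559, -0, 1.092, -0.106], TCP at [0.276, 0.561, 0.226] pointing down, gripper open.
Joint ranges: [-3.1, 3.1], [-0.84, 2.19], [0.05, 2.79], [-1.13, 4.28], [0.06, 2.93], [-2.69, 2.69]. Speed limits (rad/s): [2.22, 2.22, 2.79, 3.14, 3.14, 3.14].

### API

Orientations are given as a unit quaternion [w, x, y, z].
In Python, from plant import bot gives the robot as it stands. The module is installed in compiled form; this text tells all that it offers.
- The arm moves only by the shell command python3 -m handwheel 'ROWS'. ROWS is JSON, a list of rows, each an object of numbers: "wx", "wy", "wz": the turn, a rotation vector about the tool's x, y, z in units of 6 degrees (1.0 is 6 degrees); "x", "y", "z": the shift along the tool's x, y, z in units of 50 mm (1.0 is 50 mm); "hand": the opening, from -1 (shut) to 1 (fully open), so that 0 is half open. In form: [{"wx": .., "wy": .., "wz": .., "x": .., "y": .., "z": .., "hand": ..}, ...]. A call has 1 to 5 rows; each row is the pose to reach, as a shift and turn from the pose commanded when the call began, along the tool's axes at that moment; what a row does not reach only later rows make up. A row lasts 1/10 s, in which the tool goes at most 50 mm and 8.59 degrees, less where a joint would pass 70% of its speed; a pose out of reach is approached as far as the arm can. A call with a gripper value outside its range is refused whole. The fingers move at their own pace and stop on an object; the grip force is fixed at half the most. Time passes only in rows, so rows that repeat a pose let the fingers close. It gives the time, the measured TCP pose, the force, the opening and the grip force at its end, in the units of the state.
- bot.get_state(): the state, without advancing time (a new reading comes with each control period).
- bot.capture(name): name is "scene" or "top" or "wrist"; returns a dict with "frame" (480x640x3 uint8, red, green, blue), "mtx" (3x3 intrinsics, pixels), "k1" (the pictures are not rectified: a ray, as slopes to the right and down, at radius r is drawn at 1 + k1 r^2 times it, then the intrinsics apply), "R" (3x3) and "t" (3): a world point X has camera coordinates R X + t. Camera axes: x right, y down, z forward; pixel columns grow to the right and rows downward; lengths in m; the calibration is good to about 2 mm. A picture is of the moment at which its call begins. There is no depth.
- bot.hand_in(): hands the job in; it is judged then, once.
The state is a dict: "t": time; "joint_pos": joint angles; "dq": joint speeds; "joint_torque": joint torques, N m; "eef_pos": TCP position; "tool_rot": TCP orientation; "wrist_force": force on the tool from outside, world axes, zero at the start; "torque": the same for the moment, N m; "finger_gap": finger opening in m; "grip_force": force on a finger pad.
Only numpy, scipy, OpenCV 4.12 (cv2) and the standard library are available. Lean on these libraries where they do the work, as an engineer would, in place of code of your own. Each camera call takes 0.05 s, during which the arm holds its last target. There are 200 camera calls.

## Working session

There is one attempt and no reset: what is moved stays moved. The work goes in short steps, Python scripts to look and compute and a shell command to move; the robot and the scene stay as the last step left them, time stands still between calls to the robot, and variables do not carry over. Pictures are saved under pics/ and viewed, at most 10 in all, crops included, and the job is handed in when it is done.

```bash
mkdir -p pics
python3 - <<'E'
from plant import bot
import cv2,numpy as np
for n in ("scene","top"):
    c=bot.capture(n); cv2.imwrite(f"pics/{n}0.png",c["frame"][:,:,::-1]); print(n,c["mtx"].tolist(),c["k1"],np.round(c["R"],3).tolist(),np.round(c["t"],3))
s=bot.get_state();print(s)
E
```

```text
scene [[622.0645392960186, 0.0, 322.2105798267018], [0.0, 622.0645392960186, 234.3631914554558], [0.0, 0.0, 1.0]] -0.1688820334712021 [[0.699, 0.715, 0.018], [0.548, -0.519, -0.656], [-0.459, 0.469, -0.755]] [-0.307 -0.139  1.837]
top [[494.07904049978987, 0.0, 323.1332298018351], [0.0, 494.07904049978987, 247.15117597071148], [0.0, 0.0, 1.0]] -0.04693236498508643 [[-0.004, -1.0, 0.005], [-0.989, 0.004, -0.148], [0.148, -0.005, -0.989]] [-0.008  0.463  1.348]
{'t': 0.1, 'joint_pos': array([ 1.00838001e+00,  4.91488015e-01,  1.55940359e+00, -2.52433702e-05,
        1.09170236e+00, -1.05590737e-01]), 'dq': array([ 0.00152676, -0.00213522, -0.00186602, -0.00018882,  0.00057158,
        0.00045176]), 'joint_torque': array([ 2.88788193e-03, -6.19448018e+01, -2.62020779e+01, -5.36437540e-05,
        2.89687196e-03, -1.09564078e-05]), 'eef_pos': array([0.27555437, 0.56074041, 0.22588799]), 'tool_rot': array([-1.53549927e-04,  2.26426124e-01,  9.74028213e-01, -4.76658898e-04]), 'wrist_force': array([ 0.42679993, -0.06539559,  0.38717153]), 'torque': array([ 0.00587054, -0.00364455, -0.03543626]), 'grip_force': 0.0, 'finger_gap': 0.08473008337371717}
```

View pics/scene0.png

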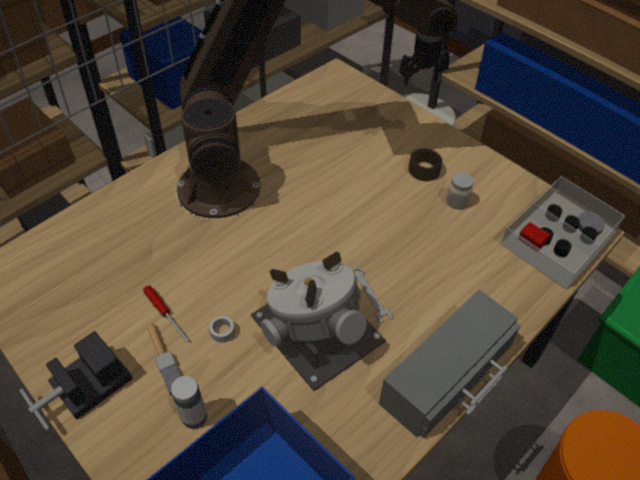

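View pics/top0.png

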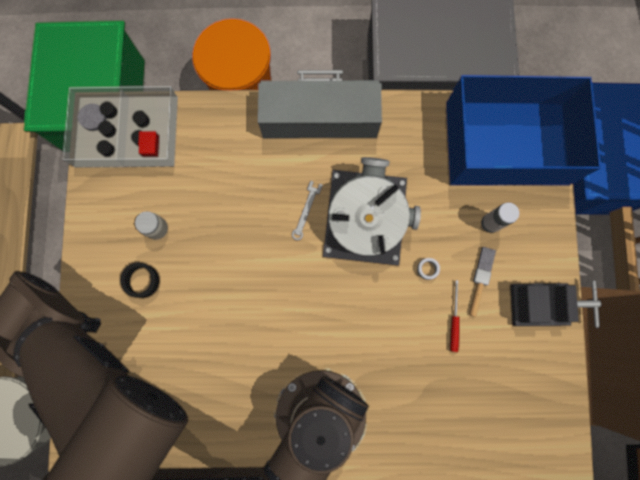

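The top picture shows the cover around (369,217). The large knob is at (384,194), knob b at (378,244) and knob c at (340,217), with the front (-x) facing the robot. I'll zoom both views for precise picks.

Run:
```python
import cv2,numpy as np
a=cv2.imread("pics/top0.png")[155:270,315:425]; b=cv2.imread("pics/scene0.png")[245:395,245:395]
a=cv2.resize(a,None,fx=5,fy=5,interpolation=cv2.INTER_CUBIC)
b=cv2.resize(b,None,fx=5,fy=5,interpolation=cv2.INTER_CUBIC)
a=cv2.convertScaleAbs(a,alpha=1.4);b=cv2.convertScaleAbs(b,alpha=1.4)
b=b[0:400]
cv2.imwrite("pics/a.png",a);cv2.imwrite("pics/b.png",b);print(a.shape,b.shape)
```

```text
(575, 550, 3) (400, 750, 3)
```

View pics/a.png

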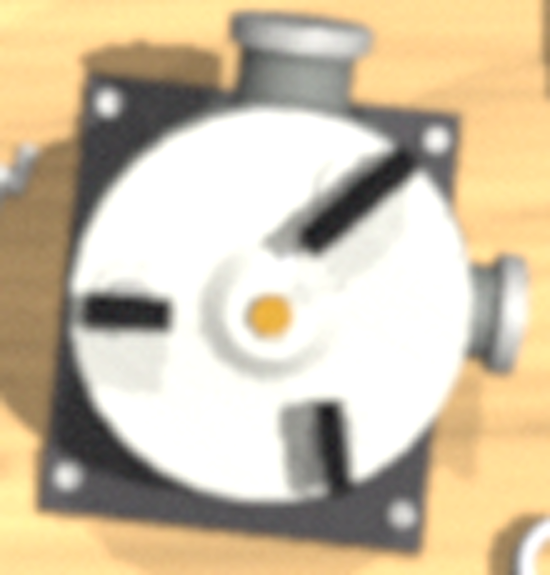

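View pics/b.png

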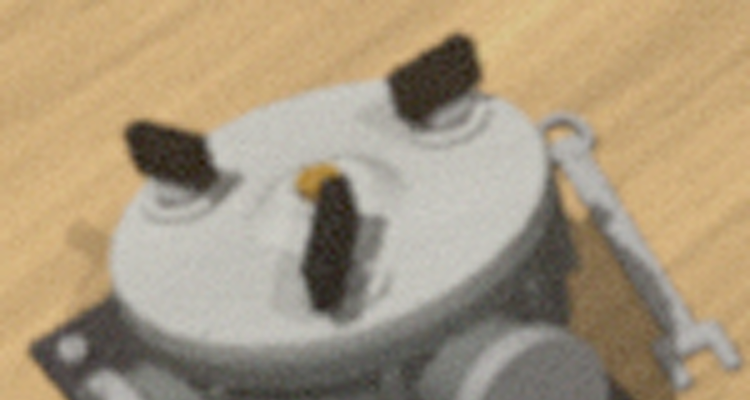

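The crops show the bar tops clearly. In the top crop they are a (357,200), b (333,447), c (127,312) and the plug (268,317). In the scene crop they are b (172,157), c (435,80), a (330,245) and the plug (318,182). Next I fit the pump model to the knob silhouettes.

```bash
cat > h.py <<'E'
from plant import bot
import cv2,numpy as np
from scipy.spatial.transform import Rotation as Ro
from scipy.optimize import least_squares
def proj(c,X):
    q=np.atleast_2d(X)@c["R"].T+c["t"]; p=q[:,:2]/q[:,2:]; p=p*(1+c["k1"]*(p**2).sum(1))[:,None]
    return p*[c["mtx"][0,0],c["mtx"][1,1]]+[c["mtx"][0,2],c["mtx"][1,2]]
def cover(p): return np.array(p[:3]),(Ro.from_euler('z',p[3])*Ro.from_euler('y',-np.radians(25))).as_matrix()
def knob(p,i):  # axis point on cover, and frame whose x is along bar
    o,R=cover(p); f=p[4]-i*2*np.pi/3
    return o+R@[.074*np.cos(f),.074*np.sin(f),0], R@Ro.from_euler('z',p[5+i]).as_matrix()
def box(p,i):
    o,R=knob(p,i); L=.035 if i==0 else .023
    return np.array([o+R@[a*L,b*.007,z] for a in(-1,1) for b in(-1,1) for z in(.013,.039)])
def mom(m):
    m=cv2.moments(m,True) if m.ndim==2 else cv2.moments(m)
    a=m['m00'];return np.array([m['m10']/a,m['m01']/a]),np.array([[m['mu20'],m['mu11']],[m['mu11'],m['mu02']]])/a
def hullmom(c,p,i):
    h=cv2.convexHull(proj(c,box(p,i)).astype(np.float32)); return mom(h)
def quat(R): return np.round(Ro.from_matrix(R).as_quat()[[3,0,1,2]],4)
E
cat > fit.py <<'E'
from h import *
cams={n:bot.capture(n) for n in("top","scene")}
seeds={"top":[(357,200),(333,447),(127,312),(268,317)],"scene":[(330,245),(172,157),(435,80),(318,182)]}
off={"top":(315,155),"scene":(245,245)}
obs=[]
for n,c in cams.items():
    g=c["frame"].max(2).astype(int); c["obs"]=[]
    for i in range(3):
        s=np.array(seeds[n][i])/5+off[n]-.4
        m=((g<(75 if n=="top" else 62))*255).astype(np.uint8)
        _,lab,st,cen=cv2.connectedComponentsWithStats(m,connectivity=4)
        l=lab[int(round(s[1])),int(round(s[0]))]; k=(lab==l)
        print(n,i,s,l,st[l],g[int(s[1]),int(s[0])])
        c["obs"].append(mom(k.astype(np.uint8)))
    c["plug"]=np.array(seeds[n][3])/5+off[n]-.4
bolts=np.array([(107,102),(437,140),(402,515),(67,476)])/5+np.array(off["top"])-.4
def ray0(c,uv,z):
    return least_squares(lambda q:(proj(c,[q[0],q[1],z])-uv).ravel(),[.6,0]).x
B=[ray0(cams["top"],b,.014) for b in bolts]; print("bolts",np.round(B,3))
d=(B[0]-B[3])+(B[1]-B[2]); e=(B[0]-B[1])+(B[3]-B[2])
yaw=np.arctan2(d[1],d[0]); print("yaw",yaw,np.arctan2(-e[0],e[1]))
yaw=(yaw+np.arctan2(-e[0],e[1]))/2
def res(p):
    r=[20*(p[3]-yaw)]
    for n,c in cams.items():
        o,R=cover(p); r+=list((proj(c,o+R@[0,0,.015])[0]-c["plug"])*.7)
        for i in range(3):
            m,C=hullmom(c,p,i); mo,Co=c["obs"][i]
            r+=list(m-mo); r+=list(((C-Co)/np.sqrt(np.trace(Co)))[[0,0,1],[0,1,1]])
    return np.array(r)
mid=np.r_[np.mean(B,0),.15]; best=None
o0=least_squares(lambda q:np.r_[(proj(cams["top"],q)[0]-cams["top"]["plug"]),(proj(cams["scene"],q)[0]-cams["scene"]["plug"])],mid).x
s=least_squares(res,[*o0,yaw,-.6,-.8,.2,1.6],x_scale=[.01]*3+[.1]*5,diff_step=1e-4)
print("fit",np.round(s.x,4),s.cost); print(np.round(res(s.x),1)); np.save("p.npy",s.x)
for i in range(3):
    o,R=knob(s.x,i); print(i,np.round(o+R@[0,0,.03],4))
E
python3 fit.py
```

```text
top 0 [386.  194.6] 43 [375 178  30  27 190] 29
top 1 [381.2 244. ] 47 [324 215  76  49 869] 28
top 2 [340. 217.] 46 [332 214  17   7  87] 36
scene 0 [310.6 293.6] 741 [306 281  11  27 204] 44
scene 1 [279. 276.] 740 [271 270  18  13 150] 43
scene 2 [331.6 260.6] 738 [323 252  18  18 184] 46
bolts [[ 0.678 -0.048]
 [ 0.655 -0.24 ]
 [ 0.436 -0.214]
 [ 0.459 -0.024]]
yaw -0.11509850742000832 -0.12052587480565233
fit [ 0.5219 -0.1158  0.137  -0.0043 -0.7385 -0.7931  1.2636  1.5772] 450.31190889599407
[  2.3  -2.7   1.7  -3.    7.7  -1.4   1.2  -0.7  14.7  -1.9 -21.8  -4.
  -3.   -2.7  -1.5   1.4  -0.3   0.5   1.8  -0.7  -2.5   1.6   0.2   0.2
   1.6   4.8  -2.6   1.7  -2.8   1.3   4.7   0.4   0.8  -0.4   1.1]
0 [ 0.5586 -0.1658  0.1873]
1 [ 0.4452 -0.138   0.1343]
2 [ 0.5238 -0.0436  0.1708]
```

```bash
sed -i 's/(75 if n=="top" else 62)/(52 if n=="top" else 62)/' fit.py; python3 fit.py
python3 - <<'E'
from h import *
p=np.load("p.npy"); out=[]
for n,(x,y,w,h) in {"top":(315,155,110,110),"scene":(245,245,120,110)}.items():
    c=bot.capture(n); im=cv2.resize(c["frame"][:,:,::-1],None,fx=4,fy=4,interpolation=cv2.INTER_CUBIC)
    def dr(X,col): cv2.polylines(im,[np.round((proj(c,X)+.5)*4).astype(int)],True,col,1)
    for i in range(3):
        b=box(p,i); dr(b[[0,2,6,4]],(0,255,0)); dr(b[[1,3,7,5]],(0,0,255))
    o,R=cover(p); dr(np.array([o+R@[.104*np.cos(a),.104*np.sin(a),0] for a in np.arange(0,6.28,.1)]),(255,0,0))
    out.append(im[4*y:4*y+440,4*x:4*x+400])
cv2.imwrite("pics/fit1.png",np.hstack(out))
E
```

```text
top 0 [386.  194.6] 81 [376 185  22  20 120] 32
top 1 [381.2 244. ] 93 [379 236   6  18  64] 30
top 2 [340. 217.] 87 [332 215  16   5  72] 34
scene 0 [310.6 293.6] 717 [306 281  11  27 204] 37
scene 1 [279. 276.] 716 [271 270  17  13 151] 31
scene 2 [331.6 260.6] 713 [323 253  17  17 181] 44
bolts [[ 0.678 -0.048]
 [ 0.655 -0.24 ]
 [ 0.436 -0.214]
 [ 0.459 -0.024]]
yaw -0.11509850742000832 -0.12052587480565233
fit [ 0.5253 -0.1273  0.1482 -0.1211 -0.4737 -0.7154  0.1974  1.7157] 8.736307171115035
[-0.1  0.4  0.1 -0.2  0.8  0.9 -0.6  1.   0.2 -0.3  0.3 -0.3  1.6  0.3
  0.1  2.  -0.3  0.7  0.2 -0.4  0.2  0.   0.3 -0.1  1.4  0.1  0.2  0.9
  0.3  0.9  0.5  0.1  0.9 -0.4  1.1]
0 [ 0.5679 -0.1664  0.2033]
1 [ 0.4519 -0.1588  0.1492]
2 [ 0.5183 -0.052   0.1739]
```

View pics/fit1.png

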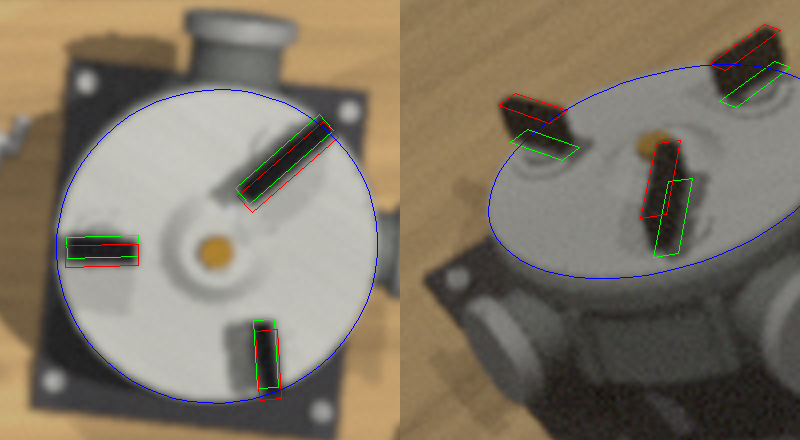

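The overlay matches well: the red top outlines sit on the bars in both views, within about 2 mm. Next I work out the moves.

```bash
cat >> h.py <<'E'
def target(i,h=0.,flip=0,dpsi=0.,p=None):
    """tool pose on knob i, h above grip point; flip: tool x against bar x"""
    p=np.load("p.npy") if p is None else p
    o,R=knob(p,i); g=o+R@[0,0,.03+h]; R=R@Ro.from_euler('z',dpsi).as_matrix()
    T=R@np.diag([1,-1,-1.]); 
    if flip: T=T@np.diag([-1,-1,1.])
    return g,T
def rel(g,T,s=None):
    s=s or bot.get_state(); q=s["tool_rot"]; R=Ro.from_quat(np.r_[q[1:],q[0]]).as_matrix()
    d=R.T@(g-s["eef_pos"])/.05; w=np.degrees(Ro.from_matrix(R.T@T).as_rotvec())/6
    print("w",np.round(w,3),"xyz",np.round(d,3),"j",np.round(s["joint_pos"],2),"t",s["t"])
E
python3 - <<'E'
from h import *
for f in(0,1):
    g,T=target(0,.1,f); print(g,T[:,0]); rel(g,T); rel(np.array([.5,.22,.4]),T)
E
```

```text
[ 0.52590885 -0.16134231  0.29389095] [ 0.59985396 -0.73376434  0.31900647]
w [  5.041  -2.924 -25.812] xyz [-10.864 -10.756  -1.351] j [ 1.01  0.49  1.56  0.    1.09 -0.11] t 0.4
w [  5.041  -2.924 -25.812] xyz [-7.034 -4.14  -3.473] j [ 1.01  0.49  1.56  0.    1.09 -0.11] t 0.4
[ 0.52590885 -0.16134231  0.29389095] [-0.59985396  0.73376434 -0.31900647]
w [-2.103 -3.626  3.568] xyz [-10.864 -10.756  -1.351] j [ 1.01  0.49  1.56  0.    1.09 -0.11] t 0.4
w [-2.103 -3.626  3.568] xyz [-7.034 -4.14  -3.473] j [ 1.01  0.49  1.56  0.    1.09 -0.11] t 0.4
```

```bash
R='{"x":-7,"y":-4.1,"z":-3.5,"wx":-2.1,"wy":-3.6,"wz":3.6,"hand":0}'; python3 -m handwheel '[{"x":-1,"y":-0.5,"z":-1.2,"hand":1},{"x":-7,"y":-4.1,"z":-3.5,"wx":-2.1,"wy":-3.6,"wz":3.6,"hand":0.5},{"x":-7,"y":-4.1,"z":-3.5,"wx":-2.1,"wy":-3.6,"wz":3.6,"hand":0.2},{"x":-7,"y":-4.1,"z":-3.5,"wx":-2.1,"wy":-3.6,"wz":3.6,"hand":0},{"x":-7,"y":-4.1,"z":-3.5,"wx":-2.1,"wy":-3.6,"wz":3.6,"hand":0}]'; python3 -c "
from h import *
rel(*target(0,.1,1))"
```

```text
w [-2.103 -3.626  3.568] xyz [-10.864 -10.756  -1.351] j [ 1.01  0.49  1.56  0.    1.09 -0.11] t 0.4schema error: expected keys wx, wy, wz, x, y, z, hand
```

```bash
python3 -m handwheel '[{"wx":0,"wy":0,"wz":0,"x":-0.6,"y":-0.3,"z":-0.7,"hand":1},{"x":-7,"y":-4.1,"z":-3.5,"wx":-2.1,"wy":-3.6,"wz":3.6,"hand":0.5},{"x":-7,"y":-4.1,"z":-3.5,"wx":-2.1,"wy":-3.6,"wz":3.6,"hand":0.2},{"x":-7,"y":-4.1,"z":-3.5,"wx":-2.1,"wy":-3.6,"wz":3.6,"hand":0},{"x":-7,"y":-4.1,"z":-3.5,"wx":-2.1,"wy":-3.6,"wz":3.6,"hand":0}]'; python3 -c "
from h import *
rel(*target(0,.1,1))"
```

```text
t: 0.9
eef_pos: [0.3987, 0.3758, 0.333]
tool_rot: [0.208, 0.399, 0.891, 0.065]
wrist_force: [0.3, 0.4, 0.8]
finger_gap: 0.0429
grip_force: 0.0
w [ 0.019  0.012 -0.067] xyz [-9.197 -5.703  2.325] j [ 0.8   0.21  1.77 -0.43  0.93  0.29] t 0.9
```

```bash
python3 -m handwheel '[{"wx":0,"wy":0,"wz":0,"x":-9,"y":-5.6,"z":2.0,"hand":0},{"wx":0,"wy":0,"wz":0,"x":-9,"y":-5.6,"z":2.0,"hand":0},{"wx":0,"wy":0,"wz":0,"x":-9,"y":-5.6,"z":2.0,"hand":0},{"wx":0,"wy":0,"wz":0,"x":-9,"y":-5.6,"z":2.0,"hand":0},{"wx":0,"wy":0,"wz":0,"x":-9,"y":-5.6,"z":2.0,"hand":0}]'; python3 -c "
from h import *
rel(*target(0,.1,1))"
```

```text
t: 1.4
eef_pos: [0.4536, 0.1322, 0.3201]
tool_rot: [0.206, 0.398, 0.892, 0.064]
wrist_force: [1.1, 1.3, -0.5]
finger_gap: 0.0425
grip_force: 0.0
w [-0.002 -0.013 -0.029] xyz [-5.02  -3.121  1.374] j [ 0.22  0.04  2.01 -0.22  0.69 -0.37] t 1.4
```

```bash
python3 -m handwheel '[{"wx":0,"wy":0,"wz":0,"x":-4.8,"y":-3.0,"z":1.0,"hand":0},{"wx":0,"wy":0,"wz":0,"x":-4.8,"y":-3.0,"z":1.0,"hand":0},{"wx":0,"wy":0,"wz":0,"x":-4.8,"y":-3.0,"z":1.0,"hand":0},{"wx":0,"wy":0,"wz":0,"x":-4.8,"y":-3.0,"z":1.0,"hand":0},{"wx":0,"wy":0,"wz":0,"x":-4.8,"y":-3.0,"z":1.0,"hand":0}]' | tail -1; python3 -c "
from h import *
rel(*target(0,.1,1))"
```

```text
grip_force: 0.0
w [-0.007 -0.009 -0.035] xyz [-0.838 -0.503  0.506] j [-0.4   0.11  1.96  0.19  0.66 -1.26] t 1.9
```

```bash
python3 -m handwheel '[{"wx":0,"wy":0,"wz":0,"x":-0.84,"y":-0.5,"z":0.5,"hand":0},{"wx":0,"wy":0,"wz":0,"x":-0.84,"y":-0.5,"z":0.5,"hand":0},{"wx":0,"wy":0,"wz":0,"x":-0.84,"y":-0.5,"z":0.5,"hand":0},{"wx":0,"wy":0,"wz":0,"x":-0.84,"y":-0.5,"z":0.5,"hand":0}]' | tail -1; python3 -c "
from h import *
rel(*target(0,.1,1))
c=bot.capture('wrist'); im=np.ascontiguousarray(c['frame'][:,:,::-1]); p=np.load('p.npy')
for i in range(3):
    b=box(p,i); cv2.polylines(im,[proj(c,b[[1,3,7,5]]).astype(int)],True,(0,0,255),1)
cv2.imwrite('pics/w1.png',im)"
```

```text
grip_force: 0.0
w [-0.011 -0.024 -0.03 ] xyz [-0.048 -0.039  0.006] j [-0.48  0.18  1.92  0.25  0.65 -1.39] t 2.3
```

View pics/w1.png

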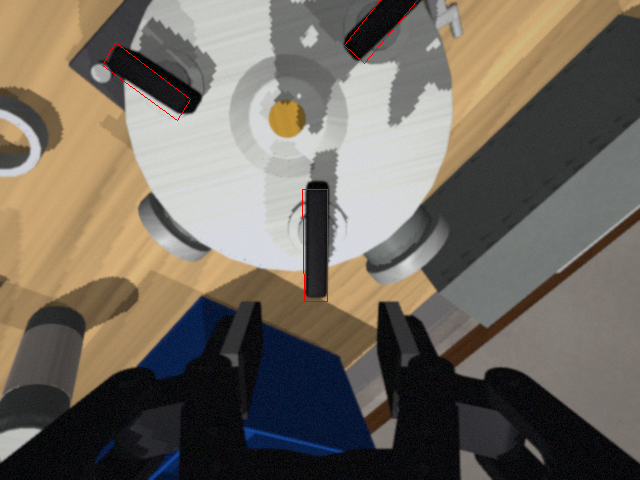

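The wrist view confirms bar a at (316,240), aligned with the jaws to about 2 mm. Bar b's outline is a few degrees off and I'll refine it later. Now I descend, checking force, and then grip.

```bash
python3 -m handwheel '[{"wx":0,"wy":0,"wz":0,"x":-0.05,"y":-0.03,"z":0.6,"hand":0},{"wx":0,"wy":0,"wz":0,"x":-0.05,"y":-0.03,"z":1.2,"hand":0},{"wx":0,"wy":0,"wz":0,"x":-0.05,"y":-0.03,"z":1.7,"hand":0},{"wx":0,"wy":0,"wz":0,"x":-0.05,"y":-0.03,"z":1.96,"hand":0},{"wx":0,"wy":0,"wz":0,"x":-0.05,"y":-0.03,"z":1.96,"hand":0}]'; python3 -c "
from h import *
rel(*target(0,.0,1))"; python3 -m handwheel '[{"wx":0,"wy":0,"wz":0,"x":0,"y":0,"z":0,"hand":-1},{"wx":0,"wy":0,"wz":0,"x":0,"y":0,"z":0,"hand":-1},{"wx":0,"wy":0,"wz":0,"x":0,"y":0,"z":0,"hand":-1},{"wx":0,"wy":0,"wz":0,"x":0,"y":0,"z":0,"hand":-1},{"wx":0,"wy":0,"wz":0,"x":0,"y":0,"z":0,"hand":-1}]';python3 -c "
from h import *
rel(*target(0,.0,1)); print(bot.get_state()['torque'])"
```

```text
t: 2.85
eef_pos: [0.5674, -0.1656, 0.2044]
tool_rot: [0.205, 0.398, 0.892, 0.064]
wrist_force: [0.5, -0.7, 0.1]
finger_gap: 0.0428
grip_force: 0.0
w [-0.013 -0.041 -0.021] xyz [-0.012 -0.012  0.025] j [-0.46  0.35  1.95  0.33  0.45 -1.46] t 2.85
t: 3.35
eef_pos: [0.5671, -0.1669, 0.2066]
tool_rot: [0.206, 0.398, 0.892, 0.063]
wrist_force: [-5.8, -0.8, 6.4]
finger_gap: 0.0089
grip_force: 59.6
w [-0.007 -0.005 -0.032] xyz [ 0.019 -0.002  0.067] j [-0.46  0.35  1.95  0.33  0.45 -1.46] t 3.35
[-0.141683    0.74129037 -0.07115533]
```

```bash
python3 -c "
from h import *
c=bot.capture('wrist'); im=np.ascontiguousarray(c['frame'][:,:,::-1])
im=cv2.convertScaleAbs(im,alpha=1.8,beta=20)
cv2.imwrite('pics/w2.png',im)"
```

```text
(no output)
```

View pics/w2.png

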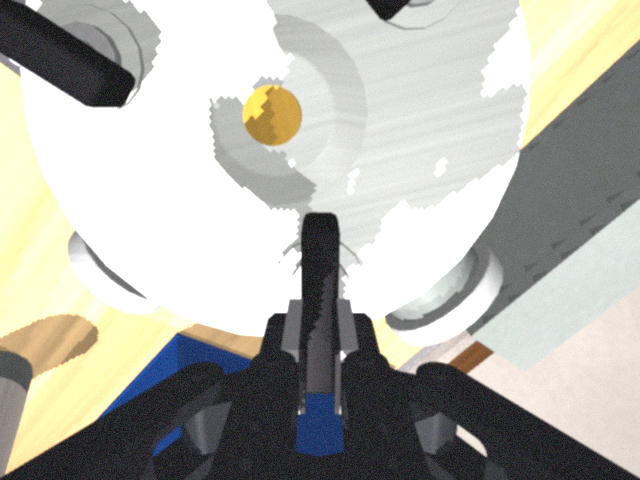

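The bar sits squarely between the pads: the visible end is at (320,215) and the pads are at (290..350, 300..410). The true axis looks about 2–3 mm along image-up, so I check which tool direction that is before turning.

```bash
cat >> h.py <<'E'
def st():
    s=bot.get_state(); q=s["tool_rot"]; R=Ro.from_quat(np.r_[q[1:],q[0]]).as_matrix()
    print("t %.2f F_tool"%s["t"],np.round(R.T@s["wrist_force"],1),"M_tool",np.round(R.T@s["torque"],2),"j6 %.3f"%s["joint_pos"][5],"gap %.4f"%s["finger_gap"],"pos",np.round(s["eef_pos"],4),
      "psi",np.round(np.arctan2(*(cover(np.load("p.npy"))[1].T@R[:,0])[[1,0]]),3))
E
python3 -c "
from h import *
c=bot.capture('wrist'); s=bot.get_state(); q=s['tool_rot']; R=Ro.from_quat(np.r_[q[1:],q[0]]).as_matrix()
print(np.round(R.T@(-c['R'][1]),2), 'plug dir',np.round(R.T@(cover(np.load('p.npy'))[0]-s['eef_pos']),3)); st()"
```

```text
[ 0.95 -0.    0.3 ] plug dir [ 0.073 -0.018  0.033]
t 3.45 F_tool [ 2.  -3.  -8.7] M_tool [ 0.58  0.35 -0.04] j6 -1.459 gap 0.0088 pos [ 0.5671 -0.1669  0.2066] psi 2.423
```

```bash
python3 -m handwheel '[{"wx":0,"wy":0,"wz":1.2,"x":0,"y":-0.005,"z":-0.03,"hand":-1},{"wx":0,"wy":0,"wz":2.4,"x":0.002,"y":-0.01,"z":-0.03,"hand":-1},{"wx":0,"wy":0,"wz":3.6,"x":0.004,"y":-0.015,"z":-0.03,"hand":-1},{"wx":0,"wy":0,"wz":4.8,"x":0.006,"y":-0.02,"z":-0.03,"hand":-1},{"wx":0,"wy":0,"wz":6,"x":0.008,"y":-0.024,"z":-0.03,"hand":-1}]' >/dev/null; python3 -c "
from h import *
st()"
```

```text
t 3.95 F_tool [0.1 0.3 0.9] M_tool [ 0.2   0.04 -0.06] j6 -0.829 gap 0.0001 pos [ 0.5657 -0.1673  0.207 ] psi 1.789
```

The fingers shut fully, so the bar slipped out. I'll retreat straight back, then open and measure the bars again from the wrist.

```bash
python3 -m handwheel '[{"wx":0,"wy":0,"wz":0,"x":0,"y":0,"z":-0.6,"hand":-1},{"wx":0,"wy":0,"wz":0,"x":0,"y":0,"z":-1.2,"hand":-1},{"wx":0,"wy":0,"wz":-3,"x":0,"y":0,"z":-1.9,"hand":0},{"wx":0,"wy":0,"wz":-6,"x":0,"y":0,"z":-1.9,"hand":0},{"wx":0,"wy":0,"wz":-6,"x":0,"y":0,"z":-1.9,"hand":0}]' >/dev/null; python3 -c "
from h import *
st(); rel(*target(0,.1,1))
c=bot.capture('wrist'); im=np.ascontiguousarray(c['frame'][:,:,::-1]); cv2.imwrite('pics/w3raw.png',im); p=np.load('p.npy')
for i in range(3):
    b=box(p,i); cv2.polylines(im,[proj(c,b[[1,3,7,5]]).astype(int)],True,(0,0,255),1)
im=cv2.convertScaleAbs(cv2.resize(im[0:330,60:500],None,fx=1.8,fy=1.8,interpolation=cv2.INTER_CUBIC),alpha=1.5,beta=25)
cv2.imwrite('pics/w3.png',im)"
```

```text
t 4.45 F_tool [-0.7 -0.8 -0.1] M_tool [0.11 0.09 0.03] j6 -1.226 gap 0.0423 pos [ 0.5258 -0.1625  0.2945] psi 2.251
w [ 1.000e-03  1.300e-02 -1.674e+00] xyz [0.022 0.011 0.011] j [-0.49  0.18  1.92  0.26  0.65 -1.23] t 4.45
```

View pics/w3.png

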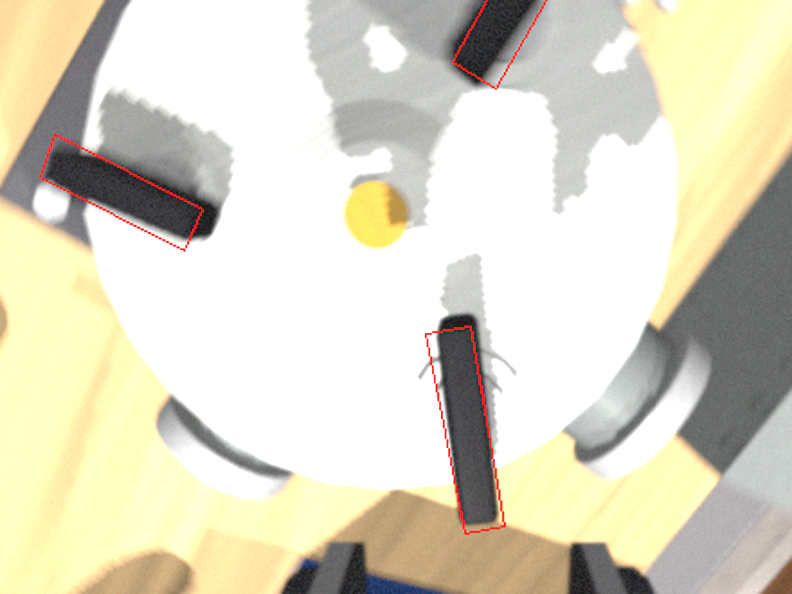

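Both bars and the plug sit closer to the cover's centre than predicted. That means the cover is farther away, and so lower, than my fit. I'll take a second wrist view with all three knobs in frame and refit using both wrist views.

```bash
cat > fit2.py <<'E'
from h import *
import pickle,os,sys
# views: list of dict cam + frame ; fit pose by dark silhouettes with wrist views + initial top view
V=pickle.load(open("views.pkl","rb")) if os.path.exists("views.pkl") else []
c=bot.capture("wrist"); c["n"]="wrist"; V.append(c); pickle.dump(V,open("views.pkl","wb"))
p0=np.load("p.npy")
if len(sys.argv)>1: V=V[-int(sys.argv[1]):]
t=bot.capture("top"); t["frame"]=cv2.imread("pics/top0.png")[:,:,::-1]; t["n"]="top"
s=bot.capture("scene"); s["frame"]=cv2.imread("pics/scene0.png")[:,:,::-1]; s["n"]="scene"
A=[]
for c in V+[t,s]:
    g=c["frame"].max(2); thr={"wrist":50,"top":52,"scene":62}[c["n"]]
    for i in range(3):
        if c["n"]!="wrist" and i in MOVED if (MOVED:=[0]) else 0: continue
        P=proj(c,box(p0,i)); h=cv2.convexHull(P.astype(np.float32))
        if P.min()<3 or P[:,0].max()>636 or P[:,1].max()>(300 if c["n"]=="wrist" else 476): continue
        roi=np.zeros(g.shape,np.uint8); cv2.fillPoly(roi,[h.astype(int)],255); roi=cv2.dilate(roi,np.ones((25,25) if c["n"]=="wrist" else (5,5)))
        m=((g<thr)&(roi>0)).astype(np.uint8)
        _,lab,stt,_=cv2.connectedComponentsWithStats(m); l=1+np.argmax(stt[1:,4]); k=(lab==l).astype(np.uint8)
        A.append((c,i,mom(k)))
    f=c["frame"].astype(int); P=proj(c,cover(p0)[0]+cover(p0)[1]@[0,0,.015])[0]
    y=((f[:,:,0]-f[:,:,2]>60)).astype(np.uint8); r=np.zeros_like(y); cv2.circle(r,tuple(P.astype(int)),45 if c["n"]=="wrist" else 8,1,-1)
    _,lab,stt,cen=cv2.connectedComponentsWithStats(y*r)
    if len(stt)>1:
        l=1+np.argmax(stt[1:,4]); 
        A.append((c,-1,cen[l])); print("plug",c["n"],cen[l]-P,stt[l,4])
def sc(c): return 1/3 if c["n"]=="wrist" else 1.
def res(p):
    r=[20*(p[3]+.118)]
    for c,i,ob in A:
        if i<0:
            o,R=cover(p); r+=list(.5*sc(c)*(proj(c,o+R@[0,0,.014])[0]-ob)); continue
        m,C=hullmom(c,p,i); r+=list(sc(c)*(m-ob[0])); r+=list(sc(c)*((C-ob[1])/np.sqrt(np.trace(ob[1])))[[0,0,1],[0,1,1]])
    return np.array(r)
for lo in ("all","wrist"):
    if lo=="wrist": A=[a for a in A if a[0]["n"]=="wrist"]
    q=least_squares(res,p0,x_scale=[.01]*3+[.1]*5,diff_step=1e-4,loss="soft_l1"); p=q.x
    print(lo,"fit",np.round(p,4),"cost %.2f"%q.cost,"d",np.round(p-p0,4))
    print([(c["n"][0],i,np.round(hullmom(c,p,i)[0]-ob[0],1).tolist()) for c,i,ob in A if i>=0])
    np.save(f"p_{lo}.npy",p)
o,R=cover(p0); print("cover shift in cover frame (mm)",np.round(1e3*R.T@(np.load("p_all.npy")[:3]-p0[:3]),1),np.round(1e3*R.T@(p[:3]-p0[:3]),1))
E
sed -i 's/ in MOVED if (MOVED:=\[0\]) else 0:/ in (0,):/' fit2.py
python3 fit2.py; python3 -m handwheel '[{"wx":0,"wy":0,"wz":0,"x":0.8,"y":0,"z":-1.5,"hand":0},{"wx":0,"wy":0,"wz":0,"x":0.8,"y":0,"z":-1.5,"hand":0},{"wx":0,"wy":0,"wz":0,"x":0.8,"y":0,"z":-1.5,"hand":0},{"wx":0,"wy":0,"wz":0,"x":0.8,"y":0,"z":-1.5,"hand":0},{"wx":0,"wy":0,"wz":0,"x":0.8,"y":0,"z":-1.5,"hand":0}]' >/dev/null; python3 fit2.py
```

```text
plug wrist [ 0.41819384 -2.74230467] 1066
plug top [-0.09018689 -0.38142427] 46
plug scene [-1.07466069 -0.25488945] 22
all fit [ 0.5248 -0.1261  0.1472 -0.1106 -0.4829 -0.8133  0.2335  1.6992] cost 5.72 d [-0.0005  0.0011 -0.0011  0.0106 -0.0092 -0.0979  0.0361 -0.0165]
[('w', 0, [-0.8, 0.4]), ('w', 1, [-0.6, 1.1]), ('t', 1, [-0.2, -0.1]), ('t', 2, [-0.1, 0.5]), ('s', 1, [0.3, 0.2]), ('s', 2, [0.5, 0.1])]
wrist fit [ 0.5257 -0.1263  0.1449 -0.1203 -0.4765 -0.8029  0.2675  1.7157] cost 0.80 d [ 0.0005  0.001  -0.0033  0.0009 -0.0028 -0.0875  0.0701  0.    ]
[('w', 0, [-1.0, -0.7]), ('w', 1, [1.1, 0.7])]
cover shift in cover frame (mm) [-1.   1.  -0.7] [-1.1  1.  -3.2]
plug wrist [ 0.41819384 -2.74230467] 1066
plug wrist [ 0.47826179 -2.07965881] 612
plug top [-0.09018689 -0.38142427] 46
plug scene [-1.07466069 -0.25488945] 22
all fit [ 0.5248 -0.1261  0.1471 -0.1127 -0.4817 -0.8105  0.2408  1.6132] cost 6.37 d [-0.0005  0.0011 -0.0012  0.0085 -0.008  -0.0951  0.0434 -0.1025]
[('w', 0, [-0.8, 0.3]), ('w', 1, [-0.5, 0.9]), ('w', 1, [0.0, 0.3]), ('w', 2, [-0.4, 0.1]), ('t', 1, [-0.2, -0.1]), ('t', 2, [-0.0, 0.4]), ('s', 1, [0.4, 0.2]), ('s', 2, [0.5, 0.2])]
wrist fit [ 0.5258 -0.1264  0.1448 -0.124  -0.4728 -0.7997  0.2723  1.5841] cost 1.22 d [ 0.0005  0.0009 -0.0035 -0.0029  0.0009 -0.0843  0.0748 -0.1315]
[('w', 0, [-1.0, -0.7]), ('w', 1, [1.0, 0.7]), ('w', 1, [0.9, -0.2]), ('w', 2, [-0.5, 0.3])]
cover shift in cover frame (mm) [-1.   1.1 -0.8] [-1.1  0.9 -3.3]
```

```bash
python3 -c "
from h import *
c=bot.capture('wrist'); s=bot.get_state(); q=s['tool_rot']; R=Ro.from_quat(np.r_[q[1:],q[0]]).as_matrix()
print(bot.tip_reach)
P=lambda v:np.round(proj(c,s['eef_pos']+R@np.array(v)/1e3)[0],0)
print('cam in tool mm',np.round(1e3*R.T@(-c['R'].T@c['t']-s['eef_pos'])))
for z in (-10,0,10,19,30): print(z,'x+11 y7',P([11,7,z]),'x0',P([0,7,z]),'x-11',P([-11,7,z]))
# bar in tool frame for w2: pos
e=np.array([.5671,-.1669,.2066]); Rw=Ro.from_quat([.398,.892,.063,.206]).as_matrix()
for f in ('p','p_all','p_wrist'):
    p=np.load(f+'.npy'); p[5]=np.load('p.npy')[5]
    for X in box(p,0)[[1,5]]: v=1e3*Rw.T@(X-e); print(f,'top corner tool',np.round(v,1),P(v))
"
```

```text
0.019
cam in tool mm [  77.   -0. -147.]
-10 x+11 y7 [338. 301.] x0 [338. 329.] x-11 [338. 355.]
0 x+11 y7 [337. 290.] x0 [337. 316.] x-11 [337. 341.]
10 x+11 y7 [336. 280.] x0 [336. 304.] x-11 [336. 328.]
19 x+11 y7 [335. 271.] x0 [335. 295.] x-11 [335. 318.]
30 x+11 y7 [335. 262.] x0 [334. 285.] x-11 [334. 307.]
p top corner tool [35.9 -7.2 -5.6] [298. 231.]
p top corner tool [-34.1  -7.   -5.7] [301. 400.]
p_all top corner tool [37.3 -7.5 -4.7] [297. 226.]
p_all top corner tool [-32.7  -6.7  -4.6] [302. 395.]
p_wrist top corner tool [37.4 -7.2 -2.3] [298. 224.]
p_wrist top corner tool [-32.6  -7.2  -2.5] [301. 391.]
```

The evidence suggests the fingertips end higher than I assumed. I'll settle it by touching the top of bar a with the fingers shut, in small steps.

```bash
cp p_all.npy p.npy; python3 -c "
from h import *
rel(*target(0,.05,1))"
```

```text
w [-0.046 -0.005 -0.91 ] xyz [-0.766  0.024  2.469] j [-0.47  0.03  1.94  0.21  0.78 -1.14] t 5.35
```

```bash
python3 -m handwheel '[{"wx":0,"wy":0,"wz":-0.9,"x":-0.77,"y":0.02,"z":0.8,"hand":-1},{"wx":0,"wy":0,"wz":-0.9,"x":-0.77,"y":0.02,"z":1.6,"hand":-1},{"wx":0,"wy":0,"wz":-0.9,"x":-0.77,"y":0.02,"z":2.2,"hand":-1},{"wx":0,"wy":0,"wz":-0.9,"x":-0.77,"y":0.02,"z":2.45,"hand":-1},{"wx":0,"wy":0,"wz":-0.9,"x":-0.77,"y":0.02,"z":2.45,"hand":-1}]'|grep -E "force|gap"; for k in 1; do python3 -m handwheel '[{"wx":0,"wy":0,"wz":0,"x":0,"y":0,"z":0.1,"hand":-1},{"wx":0,"wy":0,"wz":0,"x":0,"y":0,"z":0.2,"hand":-1},{"wx":0,"wy":0,"wz":0,"x":0,"y":0,"z":0.3,"hand":-1},{"wx":0,"wy":0,"wz":0,"x":0,"y":0,"z":0.36,"hand":-1},{"wx":0,"wy":0,"wz":0,"x":0,"y":0,"z":0.36,"hand":-1}]' >/dev/null; python3 -c "
from h import *
st(); rel(*target(0,0,1))"; done
```

```text
wrist_force: [-0.2, 0.6, 0.5]
finger_gap: 0.0002
grip_force: 0.0
t 6.35 F_tool [-0.4  0.  -0.4] M_tool [0.14 0.13 0.05] j6 -1.348 gap -0.0003 pos [ 0.5534 -0.1639  0.2328] psi 2.331
w [-0.038  0.004 -0.   ] xyz [ 0.004 -0.     0.678] j [-0.47  0.29  1.95  0.3   0.51 -1.35] t 6.35
```

```bash
python3 -m handwheel '[{"wx":0,"wy":0,"wz":0,"x":0,"y":0,"z":0.04,"hand":-1},{"wx":0,"wy":0,"wz":0,"x":0,"y":0,"z":0.08,"hand":-1},{"wx":0,"wy":0,"wz":0,"x":0,"y":0,"z":0.12,"hand":-1},{"wx":0,"wy":0,"wz":0,"x":0,"y":0,"z":0.16,"hand":-1},{"wx":0,"wy":0,"wz":0,"x":0,"y":0,"z":0.18,"hand":-1}]' >/dev/null; python3 -c "
from h import *
st(); rel(*target(0,0,1))";  python3 -m handwheel '[{"wx":0,"wy":0,"wz":0,"x":0,"y":0,"z":0.03,"hand":-1},{"wx":0,"wy":0,"wz":0,"x":0,"y":0,"z":0.06,"hand":-1},{"wx":0,"wy":0,"wz":0,"x":0,"y":0,"z":0.06,"hand":-1}]' >/dev/null; python3 -c "
from h import *
st(); rel(*target(0,0,1))"
```

```text
t 6.85 F_tool [0.1 0.2 0.3] M_tool [0.17 0.21 0.03] j6 -1.355 gap -0.0001 pos [ 0.5572 -0.1644  0.2244] psi 2.331
w [-0.039  0.003 -0.001] xyz [0.004 0.001 0.494] j [-0.46  0.31  1.95  0.31  0.49 -1.35] t 6.85
t 7.15 F_tool [ 0.4  0.2 -0.4] M_tool [0.14 0.12 0.04] j6 -1.357 gap -0.0001 pos [ 0.5585 -0.1645  0.2218] psi 2.331
w [-0.039  0.003 -0.001] xyz [0.005 0.001 0.436] j [-0.46  0.32  1.95  0.31  0.48 -1.36] t 7.15
```

```bash
python3 -m handwheel '[{"wx":0,"wy":0,"wz":0,"x":0,"y":0,"z":0.04,"hand":-1},{"wx":0,"wy":0,"wz":0,"x":0,"y":0,"z":0.08,"hand":-1},{"wx":0,"wy":0,"wz":0,"x":0,"y":0,"z":0.1,"hand":-1},{"wx":0,"wy":0,"wz":0,"x":0,"y":0,"z":0.1,"hand":-1}]' >/dev/null; python3 -c "
from h import *
st(); rel(*target(0,0,1))";  python3 -m handwheel '[{"wx":0,"wy":0,"wz":0,"x":0,"y":0,"z":0.04,"hand":-1},{"wx":0,"wy":0,"wz":0,"x":0,"y":0,"z":0.08,"hand":-1},{"wx":0,"wy":0,"wz":0,"x":0,"y":0,"z":0.1,"hand":-1},{"wx":0,"wy":0,"wz":0,"x":0,"y":0,"z":0.1,"hand":-1}]' >/dev/null; python3 -c "
from h import *
st(); rel(*target(0,0,1))"
```

```text
t 7.55 F_tool [-0.  -0.3 -0.3] M_tool [0.19 0.17 0.02] j6 -1.362 gap -0.0002 pos [ 0.5605 -0.1648  0.2172] psi 2.331
w [-0.039  0.002 -0.001] xyz [0.004 0.001 0.335] j [-0.46  0.33  1.95  0.31  0.47 -1.36] t 7.55
t 7.95 F_tool [0.5 0.  0.3] M_tool [ 0.16  0.1  -0.01] j6 -1.366 gap 0.0004 pos [ 0.5626 -0.165   0.2127] psi 2.331
w [-0.039  0.003 -0.   ] xyz [0.004 0.001 0.235] j [-0.46  0.33  1.95  0.32  0.46 -1.37] t 7.95
```

```bash
python3 -m handwheel '[{"wx":0,"wy":0,"wz":0,"x":0,"y":0,"z":0.04,"hand":-1},{"wx":0,"wy":0,"wz":0,"x":0,"y":0,"z":0.08,"hand":-1},{"wx":0,"wy":0,"wz":0,"x":0,"y":0,"z":0.1,"hand":-1},{"wx":0,"wy":0,"wz":0,"x":0,"y":0,"z":0.1,"hand":-1}]' >/dev/null; python3 -c "
from h import *
st(); rel(*target(0,0,1))";  python3 -m handwheel '[{"wx":0,"wy":0,"wz":0,"x":0,"y":0,"z":0.03,"hand":-1},{"wx":0,"wy":0,"wz":0,"x":0,"y":0,"z":0.05,"hand":-1},{"wx":0,"wy":0,"wz":0,"x":0,"y":0,"z":0.05,"hand":-1}]' >/dev/null; python3 -c "
from h import *
st(); rel(*target(0,0,1))"
```

```text
t 8.35 F_tool [0.1 0.4 0. ] M_tool [0.14 0.1  0.02] j6 -1.371 gap 0.0001 pos [ 0.5647 -0.1653  0.2081] psi 2.331
w [-0.039  0.003 -0.   ] xyz [0.004 0.001 0.135] j [-0.46  0.34  1.95  0.32  0.45 -1.37] t 8.35
t 8.65 F_tool [  1.7  -1.9 -10.2] M_tool [0.4  0.43 0.  ] j6 -1.373 gap -0.0001 pos [ 0.5656 -0.1654  0.2067] psi 2.331
w [-0.034  0.01   0.002] xyz [ 0.007 -0.003  0.102] j [-0.46  0.35  1.95  0.33  0.45 -1.37] t 8.65
```

Contact came at h≈6 mm, not 28 mm, so the fingertips really are about 22 mm short of where the model put them. I'll back off, open, and descend to about 20 mm below the felt bar top.

```bash
python3 -m handwheel '[{"wx":0,"wy":0,"wz":0,"x":0,"y":0,"z":-0.4,"hand":-1},{"wx":0,"wy":0,"wz":0,"x":0,"y":0,"z":-0.5,"hand":0},{"wx":0,"wy":0,"wz":0,"x":0,"y":0,"z":-0.5,"hand":0},{"wx":0,"wy":0,"wz":0,"x":0,"y":0,"z":-0.5,"hand":0},{"wx":0,"wy":0,"wz":0,"x":0,"y":0,"z":-0.5,"hand":0}]' >/dev/null; python3 -m handwheel '[{"wx":0,"wy":0,"wz":0,"x":0,"y":0,"z":0.3,"hand":0},{"wx":0,"wy":0,"wz":0,"x":0,"y":0,"z":0.55,"hand":0},{"wx":0,"wy":0,"wz":0,"x":0,"y":0,"z":0.7,"hand":0},{"wx":0,"wy":0,"wz":0,"x":0,"y":0,"z":0.8,"hand":0},{"wx":0,"wy":0,"wz":0,"x":0,"y":0,"z":0.86,"hand":0}]' >/dev/null; python3 -c "
from h import *
st(); rel(*target(0,0,1))"; python3 -m handwheel '[{"wx":0,"wy":0,"wz":0,"x":0,"y":0,"z":0,"hand":-1},{"wx":0,"wy":0,"wz":0,"x":0,"y":0,"z":0,"hand":-1},{"wx":0,"wy":0,"wz":0,"x":0,"y":0,"z":0,"hand":-1},{"wx":0,"wy":0,"wz":0,"x":0,"y":0,"z":0,"hand":-1}]' >/dev/null; python3 -c "
from h import *
st(); rel(*target(0,0,1))"
```

```text
t 9.65 F_tool [-0.2 -0.2 -0.4] M_tool [ 0.16  0.16 -0.03] j6 -1.392 gap 0.0426 pos [ 0.5734 -0.1663  0.1888] psi 2.331
w [-0.042 -0.004 -0.001] xyz [ 0.001  0.003 -0.289] j [-0.45  0.38  1.95  0.35  0.41 -1.39] t 9.65
t 10.05 F_tool [ 1.1 -1.5 -1.9] M_tool [ 0.27  0.16 -0.1 ] j6 -1.392 gap 0.0127 pos [ 0.5732 -0.1664  0.1901] psi 2.331
w [-0.036  0.009  0.002] xyz [ 0.007 -0.001 -0.264] j [-0.45  0.38  1.95  0.35  0.42 -1.39] t 10.05
```

The gap is 12.7 mm, which is a proper grip on the 14 mm bar. Now I turn it.

```bash
python3 -m handwheel '[{"wx":0,"wy":0,"wz":1.2,"x":0,"y":0,"z":0,"hand":-1},{"wx":0,"wy":0,"wz":2.4,"x":0,"y":0,"z":0,"hand":-1},{"wx":0,"wy":0,"wz":3.6,"x":0,"y":0,"z":0,"hand":-1},{"wx":0,"wy":0,"wz":4.8,"x":0,"y":0,"z":0,"hand":-1},{"wx":0,"wy":0,"wz":6,"x":0,"y":0,"z":0,"hand":-1}]' >/dev/null; python3 -c "
from h import *
st()"
```

```text
t 10.55 F_tool [-0.  -0.5 -1.4] M_tool [ 0.08  0.16 -0.18] j6 -0.758 gap 0.0127 pos [ 0.5733 -0.1663  0.1902] psi 1.698
```

```bash
for i in 1 2; do python3 -m handwheel '[{"wx":0,"wy":0,"wz":1.2,"x":0,"y":0,"z":0,"hand":-1},{"wx":0,"wy":0,"wz":2.4,"x":0,"y":0,"z":0,"hand":-1},{"wx":0,"wy":0,"wz":3.6,"x":0,"y":0,"z":0,"hand":-1},{"wx":0,"wy":0,"wz":4.8,"x":0,"y":0,"z":0,"hand":-1},{"wx":0,"wy":0,"wz":6,"x":0,"y":0,"z":0,"hand":-1}]' >/dev/null; python3 -c "
from h import *
st()"; done;  python3 -m handwheel '[{"wx":0,"wy":0,"wz":1,"x":0,"y":0,"z":0,"hand":-1},{"wx":0,"wy":0,"wz":2,"x":0,"y":0,"z":0,"hand":-1},{"wx":0,"wy":0,"wz":2,"x":0,"y":0,"z":0,"hand":-1}]' >/dev/null; python3 -c "
from h import *
st()"
```

```text
t 11.05 F_tool [ 0.8 -0.  -1.4] M_tool [ 0.1   0.16 -0.12] j6 -0.130 gap 0.0126 pos [ 0.5735 -0.1663  0.1903] psi 1.07
t 11.55 F_tool [ 1.9  0.6 -0.8] M_tool [ 0.06  0.1  -0.14] j6 0.498 gap 0.0127 pos [ 0.5736 -0.1665  0.1903] psi 0.441
t 11.85 F_tool [ 1.5  1.6 -2.3] M_tool [-0.07  0.15  0.1 ] j6 0.704 gap 0.0127 pos [ 0.5737 -0.1666  0.1903] psi 0.235
```

```bash
for i in 1 2; do python3 -m handwheel '[{"wx":0,"wy":0,"wz":0.5,"x":0,"y":0,"z":0,"hand":-1},{"wx":0,"wy":0,"wz":1,"x":0,"y":0,"z":0,"hand":-1},{"wx":0,"wy":0,"wz":1.5,"x":0,"y":0,"z":0,"hand":-1}]' >/dev/null; python3 -c "
from h import *
st()"; done
```

```text
t 12.15 F_tool [ 2.3  1.6 -1.9] M_tool [-0.07  0.14 -0.15] j6 0.858 gap 0.0129 pos [ 0.5736 -0.1666  0.1903] psi 0.081
t 12.45 F_tool [ 0.4  0.8 -1.4] M_tool [-0.09  0.2  -0.09] j6 1.015 gap 0.0128 pos [ 0.5737 -0.1667  0.1904] psi -0.076
```

```bash
for i in 1 2 3; do python3 -m handwheel '[{"wx":0,"wy":0,"wz":0.5,"x":0,"y":0,"z":0,"hand":-1},{"wx":0,"wy":0,"wz":1,"x":0,"y":0,"z":0,"hand":-1},{"wx":0,"wy":0,"wz":1.2,"x":0,"y":0,"z":0,"hand":-1}]' >/dev/null; python3 -c "
from h import *
st()"; done
```

```text
t 12.75 F_tool [ 2.9  1.5 -2.7] M_tool [-0.19  0.27 -0.11] j6 1.141 gap 0.0129 pos [ 0.5737 -0.1667  0.1904] psi -0.202
t 13.05 F_tool [ 3.6  0.8 -3.7] M_tool [-0.2   0.41 -0.95] j6 1.266 gap 0.0122 pos [ 0.5736 -0.1667  0.1903] psi -0.327
t 13.35 F_tool [ 3.3  2.  -6.2] M_tool [-0.34  0.38 -2.9 ] j6 1.390 gap 0.0127 pos [ 0.5736 -0.1667  0.1904] psi -0.447
```

The stop is clear, with torque rising to 2.9 N m. I ease the wind-up, release, retreat, and check the angle from the wrist view.

```bash
python3 -m handwheel '[{"wx":0,"wy":0,"wz":-0.6,"x":0,"y":0,"z":0,"hand":-1},{"wx":0,"wy":0,"wz":-1,"x":0,"y":0,"z":0,"hand":-1},{"wx":0,"wy":0,"wz":-1,"x":0,"y":0,"z":0,"hand":0},{"wx":0,"wy":0,"wz":-1,"x":0,"y":0,"z":0,"hand":0},{"wx":0,"wy":0,"wz":-1,"x":0,"y":0,"z":0,"hand":0}]' >/dev/null;  python3 -c "
from h import *
st()"; python3 -m handwheel '[{"wx":0,"wy":0,"wz":0,"x":0,"y":0,"z":-0.4,"hand":0},{"wx":0,"wy":0,"wz":0,"x":0,"y":0,"z":-0.8,"hand":0},{"wx":0,"wy":0,"wz":0,"x":0,"y":0,"z":-1.6,"hand":0},{"wx":0,"wy":0,"wz":0,"x":0,"y":0,"z":-2.2,"hand":0},{"wx":0,"wy":0,"wz":0,"x":0,"y":0,"z":-2.2,"hand":0}]' >/dev/null;  python3 -c "
from h import *
st()
p=np.load('p.npy'); p[5]=-.31+np.pi*0; np.save('p.npy',p)
for f in (0,1): rel(*target(1,.08,f))"
```

```text
t 13.85 F_tool [0.4 0.3 0. ] M_tool [-0.05 -0.19 -0.02] j6 1.290 gap 0.0429 pos [ 0.573  -0.1661  0.1894] psi -0.351
t 14.35 F_tool [ 0.8 -0.5  0.7] M_tool [-0.03 -0.16  0.04] j6 1.371 gap 0.0429 pos [ 0.5271 -0.1609  0.2931] psi -0.35
w [ 0.045 -0.026 -5.64 ] xyz [-2.404  0.989  0.389] j [-0.49  0.18  1.92  0.26  0.64  1.37] t 14.35
w [-0.034 -0.059 24.36 ] xyz [-2.404  0.989  0.389] j [-0.49  0.18  1.92  0.26  0.64  1.37] t 14.35
```

```bash
python3 -m handwheel '[{"wx":0,"wy":0,"wz":-1.4,"x":-0.5,"y":0.2,"z":0,"hand":0},{"wx":0,"wy":0,"wz":-2.8,"x":-1.1,"y":0.4,"z":0.1,"hand":0},{"wx":0,"wy":0,"wz":-4.2,"x":-1.7,"y":0.7,"z":0.2,"hand":0},{"wx":0,"wy":0,"wz":-5.6,"x":-2.2,"y":0.9,"z":0.3,"hand":0},{"wx":0,"wy":0,"wz":-7,"x":-2.4,"y":1.0,"z":0.3,"hand":0}]' >/dev/null; for i in 1 2 3 4; do python3 -m handwheel '[{"wx":0,"wy":0,"wz":-1.4,"x":0,"y":0,"z":0,"hand":0},{"wx":0,"wy":0,"wz":-2.8,"x":0,"y":0,"z":0,"hand":0},{"wx":0,"wy":0,"wz":-4.2,"x":0,"y":0,"z":0,"hand":0},{"wx":0,"wy":0,"wz":-5.6,"x":0,"y":0,"z":0,"hand":0},{"wx":0,"wy":0,"wz":-7,"x":0,"y":0,"z":0,"hand":0}]' >/dev/null; done; python3 -c "
from h import *
st(); rel(*target(1,.08,1))"; python3 fit2.py 1
```

```text
t 16.85 F_tool [ 0.4 -0.3 -0.1] M_tool [-0.05  0.18 -0.01] j6 -2.637 gap 0.0426 pos [ 0.4157 -0.154   0.2206] psi -3.0
w [-0.016 -0.038 -0.948] xyz [-0.038  0.     0.024] j [-0.63  0.12  2.24  0.49  0.44 -2.64] t 16.85
plug wrist [-0.40929185 -0.13789872] 687
plug top [ 0.37325604 -0.65296536] 46
plug scene [-1.27999989 -0.18803853] 22
all fit [  0.5244  -0.1268   0.1478  -0.1108  -0.4919 -64.7313   0.2472   1.7178] cost 5.22 d [-4.00000e-04 -7.00000e-04  8.00000e-04  1.80000e-03 -1.03000e-02
 -6.44213e+01  6.40000e-03  1.04600e-01]
[('w', 1, [-0.9, -0.1]), ('t', 1, [-0.1, 0.1]), ('t', 2, [0.2, 0.3]), ('s', 1, [0.1, -0.1]), ('s', 2, [0.4, 0.1])]
wrist fit [ 0.5329 -0.1262  0.1393 -0.1127 -0.485  -0.4907  0.2792  1.6132] cost 0.34 d [ 8.100e-03 -1.000e-04 -7.800e-03 -1.000e-04 -3.400e-03 -1.807e-01
  3.840e-02  0.000e+00]
[('w', 1, [0.2, 0.6])]
cover shift in cover frame (mm) [ 0.1 -0.7  0.8] [  4.    0.8 -10.4]
```

Joint 6 is near its lower limit. I'll grip about 13° short of alignment, since closing pulls the bar in the tightening direction, which leaves margin.

```bash
python3 -m handwheel '[{"wx":0,"wy":0,"wz":1,"x":-0.04,"y":0,"z":0.6,"hand":0},{"wx":0,"wy":0,"wz":1,"x":-0.04,"y":0,"z":1.2,"hand":0},{"wx":0,"wy":0,"wz":1,"x":-0.04,"y":0,"z":1.6,"hand":0},{"wx":0,"wy":0,"wz":1,"x":-0.04,"y":0,"z":1.82,"hand":0},{"wx":0,"wy":0,"wz":1,"x":-0.04,"y":0,"z":1.9,"hand":0}]' >/dev/null; python3 -c "
from h import *
st(); rel(*target(1,0,1))"; python3 -m handwheel '[{"wx":0,"wy":0,"wz":0,"x":0,"y":0,"z":0,"hand":-1},{"wx":0,"wy":0,"wz":0,"x":0,"y":0,"z":0,"hand":-1},{"wx":0,"wy":0,"wz":0,"x":0,"y":0,"z":0,"hand":-1},{"wx":0,"wy":0,"wz":0,"x":0,"y":0,"z":0,"hand":-1}]' >/dev/null; python3 -c "
from h import *
st(); rel(*target(1,0,1))"
```

```text
t 17.50 F_tool [ 0.1  0.7 -0.1] M_tool [-0.04  0.18  0.03] j6 -2.682 gap 0.0429 pos [ 0.4632 -0.1555  0.145 ] psi -3.115
w [-0.077 -0.216 -2.049] xyz [ 0.187 -0.068 -0.142] j [-0.55  0.33  2.23  0.7   0.25 -2.68] t 17.5
t 17.90 F_tool [  2.5 -16.2   4.7] M_tool [ 2.58  0.44 -0.31] j6 -2.684 gap 0.0123 pos [ 0.4635 -0.1582  0.1471] psi -3.114
w [-0.145 -0.174 -2.037] xyz [ 0.213 -0.013 -0.111] j [-0.55  0.33  2.23  0.7   0.25 -2.68] t 17.9
```

```bash
python3 -m handwheel '[{"wx":0,"wy":0,"wz":0,"x":0,"y":0,"z":0,"hand":0},{"wx":0,"wy":0,"wz":0,"x":0,"y":0,"z":0,"hand":0},{"wx":0,"wy":0,"wz":1,"x":0,"y":0,"z":0,"hand":0},{"wx":0,"wy":0,"wz":1,"x":0,"y":0,"z":0,"hand":0}]' >/dev/null; python3 -c "
from h import *
st(); rel(*target(1,-.014,1))"
```

```text
t 18.30 F_tool [ 0.3  0.7 -0.5] M_tool [ 0.09  0.13 -0.  ] j6 -2.578 gap 0.0428 pos [ 0.4628 -0.1555  0.1463] psi 3.063
w [-0.096 -0.195 -3.047] xyz [ 0.177 -0.081  0.163] j [-0.55  0.33  2.23  0.7   0.25 -2.58] t 18.3
```

```bash
python3 -m handwheel '[{"wx":0,"wy":0,"wz":1,"x":0,"y":0,"z":0,"hand":0},{"wx":-0.1,"wy":-0.2,"wz":1.6,"x":0.09,"y":-0.04,"z":0.08,"hand":0},{"wx":-0.1,"wy":-0.2,"wz":1.6,"x":0.18,"y":-0.08,"z":0.16,"hand":0},{"wx":-0.1,"wy":-0.2,"wz":1.6,"x":0.18,"y":-0.08,"z":0.16,"hand":0}]' >/dev/null; python3 -c "
from h import *
st(); rel(*target(1,-.014,1))"
```

```text
t 18.70 F_tool [ 0.8  0.1 -0.1] M_tool [0.06 0.14 0.02] j6 -2.686 gap 0.0431 pos [ 0.4575 -0.1582  0.1359] psi 2.897
w [-4.700e-02 -2.000e-03 -4.631e+00] xyz [ 0.008 -0.006  0.012] j [-0.57  0.35  2.26  0.95  0.22 -2.69] t 18.7
```

```bash
python3 -m handwheel '[{"wx":0,"wy":0,"wz":0.4,"x":0,"y":0,"z":0,"hand":0},{"wx":0,"wy":0,"wz":0.4,"x":0,"y":0,"z":0,"hand":-1},{"wx":0,"wy":0,"wz":0.4,"x":0,"y":0,"z":0,"hand":-1},{"wx":0,"wy":0,"wz":0.4,"x":0,"y":0,"z":0,"hand":-1},{"wx":0,"wy":0,"wz":0.4,"x":0,"y":0,"z":0,"hand":-1}]' >/dev/null; python3 -c "
from h import *
st(); rel(*target(1,-.014,1))"
```

```text
t 19.20 F_tool [ 1.  -6.3 -4.1] M_tool [ 0.96  0.21 -0.14] j6 -2.645 gap 0.0127 pos [ 0.458  -0.159   0.1365] psi 2.859
w [-0.069  0.014 -4.996] xyz [0.027 0.004 0.019] j [-0.57  0.35  2.26  0.95  0.22 -2.65] t 19.2
```

```bash
for i in 1 2; do python3 -m handwheel '[{"wx":0,"wy":0,"wz":1.2,"x":0,"y":0,"z":0,"hand":-1},{"wx":0,"wy":0,"wz":2.4,"x":0,"y":0,"z":0,"hand":-1},{"wx":0,"wy":0,"wz":3.6,"x":0,"y":0,"z":0,"hand":-1},{"wx":0,"wy":0,"wz":4.8,"x":0,"y":0,"z":0,"hand":-1},{"wx":0,"wy":0,"wz":6,"x":0,"y":0,"z":0,"hand":-1}]' >/dev/null; python3 -c "
from h import *
st()"; done
```

```text
t 19.70 F_tool [-4.9 -8.9 -4.8] M_tool [ 1.67 -0.61 -0.18] j6 -2.012 gap 0.0128 pos [ 0.4578 -0.1594  0.1364] psi 2.226
t 20.20 F_tool [-9.7 -7.1 -6.2] M_tool [ 1.55 -1.84 -0.15] j6 -1.384 gap 0.0128 pos [ 0.4575 -0.1595  0.1363] psi 1.597
```

```bash
python3 -m handwheel '[{"wx":0,"wy":0,"wz":0.6,"x":-0.02,"y":-0.02,"z":-0.02,"hand":-1},{"wx":0,"wy":0,"wz":1.2,"x":-0.04,"y":-0.03,"z":-0.02,"hand":-1},{"wx":0,"wy":0,"wz":1.6,"x":-0.04,"y":-0.03,"z":-0.02,"hand":-1}]' >/dev/null; python3 -c "
from h import *
st()"; for i in 1 2; do python3 -m handwheel '[{"wx":0,"wy":0,"wz":0.5,"x":0,"y":0,"z":0,"hand":-1},{"wx":0,"wy":0,"wz":1,"x":0,"y":0,"z":0,"hand":-1},{"wx":0,"wy":0,"wz":1.5,"x":0,"y":0,"z":0,"hand":-1}]' >/dev/null; python3 -c "
from h import *
st()"; done
```

```text
t 20.50 F_tool [ 8.3  7.2 18.5] M_tool [-1.04  1.23 -0.15] j6 -1.229 gap 0.0123 pos [ 0.457  -0.1597  0.1363] psi 1.433
t 20.80 F_tool [ 7.3  6.3 18. ] M_tool [-0.72  1.19 -0.14] j6 -1.072 gap 0.0126 pos [ 0.4569 -0.1596  0.1363] psi 1.277
t 21.10 F_tool [ 7.8  2.1 16.1] M_tool [-0.44  1.22 -0.12] j6 -0.915 gap 0.0127 pos [ 0.4569 -0.1596  0.1362] psi 1.12
```

```bash
python3 -m handwheel '[{"wx":0,"wy":0,"wz":0.5,"x":0.01,"y":0.003,"z":0.013,"hand":-1},{"wx":0,"wy":0,"wz":1,"x":0.017,"y":0.005,"z":0.013,"hand":-1},{"wx":0,"wy":0,"wz":1.5,"x":0.017,"y":0.005,"z":0.013,"hand":-1}]' >/dev/null; python3 -c "
from h import *
st()"; for i in 1 2 3; do python3 -m handwheel '[{"wx":0,"wy":0,"wz":0.5,"x":0,"y":0,"z":0,"hand":-1},{"wx":0,"wy":0,"wz":1,"x":0,"y":0,"z":0,"hand":-1},{"wx":0,"wy":0,"wz":1.5,"x":0,"y":0,"z":0,"hand":-1}]' >/dev/null; python3 -c "
from h import *
st()"; done
```

```text
t 21.40 F_tool [0.5 0.  1.4] M_tool [ 0.17 -0.23 -1.77] j6 -0.758 gap 0.0124 pos [ 0.457  -0.1594  0.1361] psi 0.965
t 21.70 F_tool [ 48.2 -11.9 -15.2] M_tool [ 2.79  9.41 -2.33] j6 -0.603 gap 0.0126 pos [ 0.457  -0.1591  0.1363] psi 0.814
t 22.00 F_tool [-0.5  0.8  5.4] M_tool [-0.68 -0.88 -6.34] j6 -0.450 gap 0.0124 pos [ 0.4571 -0.1596  0.1361] psi 0.664
t 22.30 F_tool [-3.   0.5  3.9] M_tool [-0.79 -1.18 -9.3 ] j6 -0.296 gap 0.0129 pos [ 0.4571 -0.1596  0.1362] psi 0.515
```

Knob b's stop is felt: the torque ramps linearly from psi≈1.0. I unwind most of it and release.

```bash
python3 -m handwheel '[{"wx":0,"wy":0,"wz":-1.3,"x":0,"y":0,"z":0,"hand":-1},{"wx":0,"wy":0,"wz":-2.6,"x":0,"y":0,"z":0,"hand":-1},{"wx":0,"wy":0,"wz":-3.7,"x":0,"y":0,"z":0,"hand":-1},{"wx":0,"wy":0,"wz":-3.7,"x":0,"y":0,"z":0,"hand":-1}]' >/dev/null; python3 -c "
from h import *
st()";  python3 -m handwheel '[{"wx":0,"wy":0,"wz":0,"x":0,"y":0,"z":0,"hand":0},{"wx":0,"wy":0,"wz":0,"x":0,"y":0,"z":0,"hand":0},{"wx":0,"wy":0,"wz":0,"x":0,"y":0,"z":0,"hand":0}]' >/dev/null; python3 -c "
from h import *
st()"; python3 -m handwheel '[{"wx":0,"wy":0,"wz":0,"x":0,"y":0,"z":-0.4,"hand":0},{"wx":0,"wy":0,"wz":0,"x":0,"y":0,"z":-0.9,"hand":0},{"wx":0,"wy":0,"wz":0,"x":0,"y":0,"z":-1.7,"hand":0},{"wx":0,"wy":0,"wz":0,"x":0,"y":0,"z":-2.3,"hand":0},{"wx":0,"wy":0,"wz":0,"x":0,"y":0,"z":-2.3,"hand":0}]' >/dev/null;  python3 -c "
from h import *
st()
for f in (0,1): rel(*target(2,.08,f))
c=bot.capture('wrist'); im=np.ascontiguousarray(c['frame'][:,:,::-1]); p=np.load('p.npy'); p[6]=1.-np.pi
for i in range(3):
    b=box(p,i); cv2.polylines(im,[proj(c,b[[1,3,7,5]]).astype(int)],True,(0,0,255),1)
cv2.imwrite('pics/w4.png',cv2.convertScaleAbs(im,alpha=1.3,beta=15))"
```

```text
t 22.70 F_tool [ 2.   1.5 11.4] M_tool [-0.55 -0.51 -2.53] j6 -0.682 gap 0.0125 pos [ 0.4573 -0.1596  0.1359] psi 0.891
t 23.00 F_tool [ 0.5  0.3 -0.5] M_tool [ 0.17 -0.15  0.01] j6 -0.673 gap 0.0430 pos [ 0.4569 -0.1596  0.1361] psi 0.877
t 23.50 F_tool [ 0.9  0.9 -1.4] M_tool [ 0.14 -0.18 -0.08] j6 -0.187 gap 0.0426 pos [ 0.4083 -0.1539  0.2433] psi 0.878
w [ 0.072  0.06  -7.024] xyz [ 2.511 -0.573  0.484] j [-0.64  0.07  2.22  0.45  0.5  -0.19] t 23.5
w [ 0.076 -0.091 22.976] xyz [ 2.511 -0.573  0.484] j [-0.64  0.07  2.22  0.45  0.5  -0.19] t 23.5
```

View pics/w4.png

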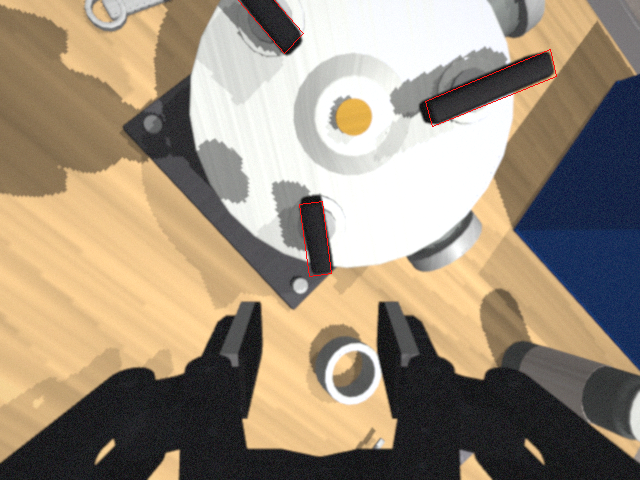

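The overlay matches all three bars: a on its stop at psi −0.31, b on its stop, and c untouched at the top (270,25). Next I move to c.

```bash
python3 -m handwheel '[{"wx":0,"wy":0,"wz":-1.4,"x":0.5,"y":-0.1,"z":0,"hand":0},{"wx":0,"wy":0,"wz":-2.8,"x":1.2,"y":-0.3,"z":0.1,"hand":0},{"wx":0,"wy":0,"wz":-4.2,"x":1.8,"y":-0.4,"z":0.2,"hand":0},{"wx":0,"wy":0,"wz":-5.6,"x":2.3,"y":-0.55,"z":0.4,"hand":0},{"wx":0,"wy":0,"wz":-7,"x":2.5,"y":-0.57,"z":0.45,"hand":0}]' >/dev/null; python3 -m handwheel '[{"wx":0,"wy":0,"wz":0,"x":0,"y":0,"z":0,"hand":0}]' >/dev/null; python3 -c "
from h import *
st(); rel(*target(2,-.014,0))"; python3 fit2.py 1 | grep -E "fit|w"
```

```text
t 24.15 F_tool [ 0.4  0.5 -0.2] M_tool [0.21 0.04 0.05] j6 -0.306 gap 0.0428 pos [ 0.484  -0.0458  0.2424] psi 1.614
w [-0.018  0.032  0.006] xyz [-0.02   0.032  1.827] j [-0.26  0.15  2.13  0.14  0.44 -0.31] t 24.15
plug wrist [ 0.35173826 -0.17336345] 817
all fit [ 0.5246 -0.1265  0.1475 -0.1267 -0.4688  5.5464  0.2183  1.6279] cost 5.35 d [-2.0000e-04 -4.0000e-04  5.0000e-04 -1.4100e-02  1.2900e-02  5.8564e+00
[('w', 2, [-0.2, 1.2]), ('t', 1, [-0.1, 0.0]), ('t', 2, [0.1, 0.4]), ('s', 1, [0.2, -0.0]), ('s', 2, [0.4, 0.2])]
wrist fit [ 0.5289 -0.1303  0.1385 -0.1264 -0.4665 -0.31    0.2408  1.596 ] cost 0.38 d [ 0.004  -0.0042 -0.0086 -0.0137  0.0152  0.      0.     -0.0172]
[('w', 2, [-0.0, 0.7])]
```

```bash
python3 -m handwheel '[{"wx":0,"wy":0,"wz":0,"x":-0.02,"y":0.03,"z":0.6,"hand":0},{"wx":0,"wy":0,"wz":0,"x":-0.02,"y":0.03,"z":1.2,"hand":0},{"wx":0,"wy":0,"wz":0,"x":-0.02,"y":0.03,"z":1.6,"hand":0},{"wx":0,"wy":0,"wz":0,"x":-0.02,"y":0.03,"z":1.78,"hand":0},{"wx":0,"wy":0,"wz":0,"x":-0.02,"y":0.03,"z":1.83,"hand":0}]' >/dev/null; python3 -c "
from h import *
st(); rel(*target(2,-.014,0))"; python3 -m handwheel '[{"wx":0,"wy":0,"wz":0,"x":0,"y":0,"z":0,"hand":-1},{"wx":0,"wy":0,"wz":0,"x":0,"y":0,"z":0,"hand":-1},{"wx":0,"wy":0,"wz":0,"x":0,"y":0,"z":0,"hand":-1},{"wx":0,"wy":0,"wz":0,"x":0,"y":0,"z":0,"hand":-1}]' >/dev/null; python3 -c "
from h import *
st(); rel(*target(2,-.014,0))"
```

```text
t 24.80 F_tool [-0.6  0.2  0.2] M_tool [ 0.14 -0.01 -0.01] j6 -0.406 gap 0.0426 pos [ 0.5229 -0.0536  0.1608] psi 1.607
w [-0.014  0.05  -0.062] xyz [0.042 0.006 0.015] j [-0.26  0.34  2.15  0.25  0.23 -0.41] t 24.8
t 25.20 F_tool [-2.1 -1.1 -9.9] M_tool [ 0.52 -0.45  0.09] j6 -0.406 gap 0.0125 pos [ 0.523  -0.0531  0.1626] psi 1.609
w [ 0.015  0.052 -0.041] xyz [ 0.033 -0.011  0.046] j [-0.25  0.34  2.15  0.25  0.23 -0.41] t 25.2
```

```bash
for i in 1 2; do python3 -m handwheel '[{"wx":0,"wy":0,"wz":1.2,"x":0,"y":-0.003,"z":-0.004,"hand":-1},{"wx":0,"wy":0,"wz":2.4,"x":0.001,"y":-0.006,"z":-0.004,"hand":-1},{"wx":0,"wy":0,"wz":3.6,"x":0.002,"y":-0.008,"z":-0.004,"hand":-1},{"wx":0,"wy":0,"wz":4.8,"x":0.003,"y":-0.01,"z":-0.004,"hand":-1},{"wx":0,"wy":0,"wz":6,"x":0.004,"y":-0.012,"z":-0.004,"hand":-1}]' >/dev/null; python3 -c "
from h import *
st()"; done
```

```text
t 25.70 F_tool [-2.6  0.5 -5.4] M_tool [ 0.18 -0.68 -0.2 ] j6 0.227 gap 0.0129 pos [ 0.5224 -0.0529  0.1623] psi 0.976
t 26.20 F_tool [-1.4  0.6 -2.8] M_tool [-0.04 -0.44 -0.13] j6 0.857 gap 0.0123 pos [ 0.522  -0.0523  0.1622] psi 0.348
```

```bash
python3 -m handwheel '[{"wx":0,"wy":0,"wz":1.2,"x":0,"y":-0.003,"z":0,"hand":-1},{"wx":0,"wy":0,"wz":2.4,"x":0.001,"y":-0.006,"z":0,"hand":-1},{"wx":0,"wy":0,"wz":3.6,"x":0.002,"y":-0.008,"z":0,"hand":-1},{"wx":0,"wy":0,"wz":4.8,"x":0.003,"y":-0.01,"z":0,"hand":-1},{"wx":0,"wy":0,"wz":6,"x":0.004,"y":-0.012,"z":0,"hand":-1}]' >/dev/null; python3 -c "
from h import *
st()"; for i in 1 2 3; do python3 -m handwheel '[{"wx":0,"wy":0,"wz":0.5,"x":0,"y":-0.001,"z":0,"hand":-1},{"wx":0,"wy":0,"wz":1,"x":0,"y":-0.002,"z":0,"hand":-1},{"wx":0,"wy":0,"wz":1.5,"x":0,"y":-0.003,"z":0,"hand":-1}]' >/dev/null; python3 -c "
from h import *
st()"; done
```

```text
t 26.70 F_tool [-0.5  1.2 -2.7] M_tool [-0.16 -0.35 -0.11] j6 1.490 gap 0.0124 pos [ 0.5221 -0.0516  0.1622] psi -0.28
t 27.00 F_tool [ 0.   0.9 -2.3] M_tool [-0.21 -0.35 -0.13] j6 1.645 gap 0.0128 pos [ 0.5221 -0.0514  0.1621] psi -0.435
t 27.30 F_tool [ 0.2 -0.6 -2.8] M_tool [-0.23 -0.35 -0.1 ] j6 1.803 gap 0.0128 pos [ 0.5223 -0.0513  0.1622] psi -0.592
t 27.60 F_tool [ 0.6  0.4 -2.1] M_tool [-0.23 -0.29 -0.07] j6 1.961 gap 0.0123 pos [ 0.5224 -0.0511  0.1622] psi -0.749
```

Turned 2.36 rad so far. I continue in small steps while watching the torque.

```bash
for i in 1 2 3; do python3 -m handwheel '[{"wx":0,"wy":0,"wz":0.4,"x":0,"y":0,"z":0,"hand":-1},{"wx":0,"wy":0,"wz":0.8,"x":0,"y":-0.001,"z":0,"hand":-1},{"wx":0,"wy":0,"wz":1.2,"x":0,"y":-0.002,"z":0,"hand":-1}]' >/dev/null; python3 -c "
from h import *
st()"; done
```

```text
t 27.90 F_tool [ 0.2 -0.2 -1.9] M_tool [-0.21 -0.29 -0.12] j6 2.087 gap 0.0129 pos [ 0.5225 -0.0511  0.1623] psi -0.874
t 28.20 F_tool [-0.3 -0.3 -2.7] M_tool [-0.13 -0.21 -0.15] j6 2.213 gap 0.0126 pos [ 0.5226 -0.051   0.1624] psi -0.999
t 28.50 F_tool [-0.2  0.4 -1.2] M_tool [-0.13 -0.27 -0.1 ] j6 2.340 gap 0.0122 pos [ 0.5227 -0.0509  0.1624] psi -1.125
```

```bash
for i in 1 2; do python3 -m handwheel '[{"wx":0,"wy":0,"wz":0.4,"x":0,"y":0,"z":0,"hand":-1},{"wx":0,"wy":0,"wz":0.8,"x":0,"y":-0.001,"z":0,"hand":-1},{"wx":0,"wy":0,"wz":1.2,"x":0,"y":-0.002,"z":0,"hand":-1}]' >/dev/null; python3 -c "
from h import *
st()"; done
```

```text
t 28.80 F_tool [13.5  3.9 -3.5] M_tool [-0.94  2.07 -0.93] j6 2.465 gap 0.0125 pos [ 0.523  -0.0511  0.1626] psi -1.248
t 29.10 F_tool [ 5.3  2.5 -5.7] M_tool [-0.58  0.88 -2.67] j6 2.589 gap 0.0126 pos [ 0.5229 -0.0513  0.1627] psi -1.371
```

Knob c's stop is felt at psi≈−1.2. I unwind, release, retreat clear, and check.

```bash
python3 -m handwheel '[{"wx":0,"wy":0,"wz":-0.6,"x":0,"y":0,"z":0,"hand":-1},{"wx":0,"wy":0,"wz":-1,"x":0,"y":0,"z":0,"hand":-1},{"wx":0,"wy":0,"wz":-1,"x":0,"y":0,"z":0,"hand":0},{"wx":0,"wy":0,"wz":-1,"x":0,"y":0,"z":0,"hand":0},{"wx":0,"wy":0,"wz":-1,"x":0,"y":0,"z":0,"hand":0}]' >/dev/null; python3 -c "
from h import *
st()"; python3 -m handwheel '[{"wx":0,"wy":0,"wz":-0.5,"x":0,"y":0,"z":-0.4,"hand":0},{"wx":0,"wy":0,"wz":-1,"x":0,"y":0,"z":-0.9,"hand":0},{"wx":0,"wy":0,"wz":-2,"x":0,"y":0,"z":-1.7,"hand":0},{"wx":0,"wy":0,"wz":-3,"x":0,"y":0,"z":-2.5,"hand":0},{"wx":0,"wy":0,"wz":-3,"x":0,"y":0,"z":-3,"hand":0}]' >/dev/null;  python3 -m handwheel '[{"wx":0,"wy":0,"wz":0,"x":0,"y":0,"z":0,"hand":0},{"wx":0,"wy":0,"wz":0,"x":0,"y":0,"z":0,"hand":0}]' >/dev/null; python3 -c "
from h import *
st()
c=bot.capture('wrist'); im=np.ascontiguousarray(c['frame'][:,:,::-1]); p=np.load('p.npy'); p[6]=1.-np.pi; p[7]=-1.2
for i in range(3):
    b=box(p,i); cv2.polylines(im,[proj(c,b[[1,3,7,5]]).astype(int)],True,(0,0,255),1)
cv2.imwrite('pics/w5.png',cv2.convertScaleAbs(im,alpha=1.3,beta=15))"
```

```text
t 29.60 F_tool [ 0.7  0.1 -0.3] M_tool [-0.24 -0.05 -0.01] j6 2.486 gap 0.0427 pos [ 0.5228 -0.0509  0.162 ] psi -1.272
t 30.30 F_tool [-0.5  0.1  0.3] M_tool [-0.12 -0.2  -0.03] j6 2.291 gap 0.0427 pos [ 0.4598 -0.0431  0.2978] psi -0.957
```

View pics/w5.png

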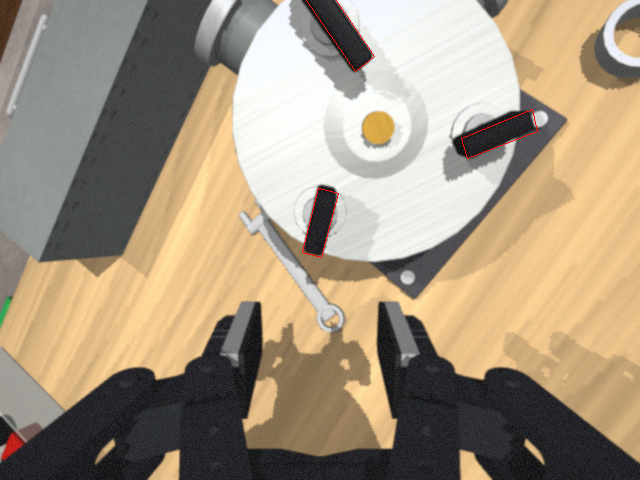

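All three bars sit on their stop angles (the outlines match), the wrench and coupling are undisturbed, and the gripper is clear. Handing in.

```bash
python3 -c "
from plant import bot
print(bot.hand_in())"
```

```text
the job is handed in; nothing more can be done
None
```

I tightened all three knobs clockwise to their felt end stops (large knob, then b, then c) and handed in at about 30 s; the last wrist view showed the knobs at their stop angles and the wrench and coupling in place, though I did not re-check the other bystanders, and hand-in returned no verdict.

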